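Drift a stuck brass plug out of a tube coupling

TASK

A brass plug is stuck in the white tube coupling held in the blue vice. Take the red-handled drift, push its rod into the bore through the yellow stop collar and gently drive the plug out of the other side into the catch tray, pressing on until you feel the handle's front bear on the collar: a light but definite press for a moment, as the collar and coupling must not be pushed hard. Then draw the drift out, lay it back on the black mat and let go, leaving the plug in the tray and the other things where they are.

Things in the scene. Friction and masses are not known exactly. Their poses are not given: they have to be found in the camera images.
- fixture: Fixed blue vice, base 110 x 80 x 42 mm, holding a white coupling block 56 x 60 x 56 mm (top at z = 98 mm), with a level bore of 23 mm right through it along the fixture's y axis, 70 mm above the table. Origin on the table below the bore's middle; z is up. Blue jaws to z = 92 mm at both sides, out to x = +-44 mm; a clamp screw sticks out at +x to 88 mm
- bore_entry (a point): Centre of the bore's mouth in the entry face (fixture y = +30 mm); axes as the fixture's; the bore runs from here along -y. Before it, on four pins, stands the yellow stop collar: 50 x 50 mm, 10 mm thick, with a 25 mm hole in line with the bore. It is locked, but its setting differs each time and is not measured: its outer face lies 11 to 43 mm before this point
- bore_exit (a point): centre of the bore's mouth in the exit face (fixture y = -30 mm); axes as the fixture's
- tray_floor (a point): Centre of the cork-lined floor of the open catch tray on the exit side, 5 mm above the table; axes as the fixture's. Tray 100 x 100 mm, fixture y = -40 to -140 mm, walls 30 mm high
- plug: Brass plug, a plain cylinder 22 mm in diameter, 24 mm long, 60 g, its own x axis along the bore. A hidden spring shoe holds it: it takes some 6 to 12 N to slide it. At the start its exit end is 1 to 9 mm inside the exit face; it falls once its rear end has passed the exit face. Origin on its surface, at mid-length (turns with the plug)
- plug_center (a point): centre of the brass plug
- drift: Drift: red grip block 50 mm long (own x), 24 wide (y), 36 high (z), with an aluminium rod along +x from the middle of its front face. 0.3 kg, balanced about 12 mm ahead of the block's middle. Lies on the mat on the block's underside, whose centre is the origin; rod axis 18 mm above it
- drift_tip (a point): Middle of the rod's front end, 131 mm ahead of the drift's origin, 18 mm up; axes as the drift's. The rod is 106 mm long: 16 mm shank, 20 mm head over the last 18 mm, nose tapered to 14 mm over the last 5 mm
- drift_shoulder (a point): Middle of the grip block's front face, 25 mm ahead of the drift's origin, 18 mm up: the shoulder that meets the stop collar. With it on the collar, the rod reaches 3 to 35 mm beyond the exit face and the plug is out
- tool_mat: fixed black rubber mat, 160 mm (own x) by 220 mm (own y), 4 mm thick, on which the drift lies; origin under its centre
- spare_dowel: spare light wooden dowel, 22 mm diameter, 40 mm tall, standing on a corner of the mat; bystander, origin at the centre of its foot
- tape_roll: grey tape roll, 80 mm outside diameter, 24 mm high, flat beside the catch tray; bystander, origin under its centre
- paint_jar: white jar with a blue band, 56 mm diameter, 75 mm tall, on the robot's side of the tray; bystander, origin under its centre
- glue_gun: black glue gun lying on its side to the right of the tray, about 200 by 120 mm, 40 mm high; bystander, origin under its barrel
There are look-alikes about, which are no part of the job. Of the things that look like the fixture, the larger one is meant.

How it is judged:
On the way, in this order (a step that is already met when the one before it is completed fails the run):
1. the drift's nose, inside the bore, presses on the stuck plug (contact force between drift and plug above 1 N and y of plug_center in the frame of fixture above -0.03 m and y of drift_tip in the frame of fixture below 0.03 m), for 0.05 s.
2. the plug is out of the bore and the drift's shoulder bears on the stop collar with at least 2 N (y of plug_center in the frame of fixture below -0.035 m and y of drift_tip in the frame of fixture below -0.031 m and contact force between drift and collar above 2 N), for 0.1 s.
At the end, for the whole second after the job is handed in: The brass plug lies at rest in the catch tray (its centre within the tray and under 30 mm above the table); the drift lies at rest and released on the black mat, the middle of its grip block over the mat (x of plug_center in the frame of fixture between -0.05 and 0.05 m and y of plug_center in the frame of fixture between -0.14 and -0.04 m and height (world z) of plug_center below 0.03 m and linear speed of each of plug, drift below 0.03 m/s and x of drift in the frame of tool_mat between -0.08 and 0.08 m and y of drift in the frame of tool_mat between -0.11 and 0.11 m and height (world z) of drift below 0.035 m); the robot touches nothing.
It fails at once if the drift presses on the yellow stop collar with more than 18 N (contact force between drift and collar above 18 N).
It fails at once if the drift presses on the vice, coupling or collar with more than 30 N (contact force between drift and fixture above 30 N).
It fails at once if the drift presses on the plug with more than 30 N (contact force between drift and plug above 30 N).
It fails at once if the spare dowel, tape roll, paint jar or glue gun is shifted by more than 30 mm (distance of any of spare_dowel, tape_roll, paint_jar, glue_gun from where it was at the start of the episode above 0.03 m).
It also fails if it takes over 72 s, if anything falls off the work surface, if the arm or the gripper's body presses on something with over 40 N, if the wrist force passes 120 N, or if a joint passes its speed limit or range.

ROBOT

A 6-joint arm with a two-finger parallel gripper is mounted at the origin on the work surface. World frame = base frame: x ahead of the robot, y to its left, z up, the work surface at z = 0. Lengths are in m, angles in rad, forces in N, time in s.
With the tool pointing down it reaches from about 0.35 to 0.975 m from the base axis. Payload 4.9 kg.
Tool frame: the origin (TCP) lies on the mounting face of the last link; the fingertips stand 173 mm ahead of it and the grasp point (between the pads) lies ctrl.pinch_z ahead of it (ctrl.pinch_z is the distance from the TCP to the grasp point, in m); z points along the fingers, y is the line along which they close (so a half turn about z gives the same grasp; the last joint's range is limited). The gripper opens to 85 mm and grips with 20 to 120 N. Pads are 22 mm wide; open, the fingers measure 114 mm over their backs; the gripper's body (76 mm by 85 mm) begins 54 mm behind the grasp point. The pads swing forward as they close: fully open they stand 13 mm farther back than shut.
Start: joints at [1.201, 0.053, 1.613, -0, 1.476, -0.119], TCP at [0.155, 0.605, 0.405] pointing down, gripper open.
Joint ranges: [-3.01, 3.01], [-1.01, 2.22], [0.06, 2.58], [-1.02, 4.17], [0.09, 2.62], [-3.14, 3.14]. Speed limits (rad/s): [2.57, 2.57, 3.14, 3.14, 3.14, 3.14].

INTERFACE

Orientations are given as a rotation vector (axis times angle).
In Python, from station import telemetry, eyes, ctrl gives the robot as it stands.
- The arm moves only by the tool apply_moves, never from a script. Its argument "plan" is a list of rows, each a list of 5 numbers: the finger opening in m, from 0 to 0.0854, then the shift along the tool's x, y, z in m, then the turn about the tool's z in rad. In form: [[jaw, x, y, z, roll], ...]. A call has 1 to 12 rows; each row is the pose to reach, as a shift and turn from the pose commanded when the call began, along the tool's axes at that moment; what a row does not reach only later rows make up. A row lasts 1/12 s, in which the tool goes at most 41.7 mm and 7.16 degrees, less where a joint would pass 70% of its speed; a pose out of reach is approached as far as the arm can. A call with a gripper value outside its range is refused whole. The fingers move at their own pace and stop on an object; "newtons" is the grip in N (left out, the last holds). Time passes only in rows, so rows that repeat a pose let the fingers close. It gives the time, the measured TCP pose, the force, the opening and the grip force at its end, in the units of the state.
- telemetry.get_obs(): the state, without advancing time (a new reading comes with each control period).
- eyes.get_image(name): name is "side" or "top" or "wrist"; returns a dict with "img" (384x512x3 uint8, blue, green, red), "range_z" (384x512 float32, m along the optical axis (not along the pixel's ray), 0 where there is no reading), "K" (3x3 intrinsics, pixels), "pose" (4x4, takes a point from camera to world coordinates); the wrist camera has in their place "hand_eye" (4x4, takes a point from camera to tool coordinates, whose origin is the TCP and whose axes are the flange's). Camera axes: x right, y down, z forward; pixel columns grow to the right and rows downward; lengths in m; the calibration is good to about 2 mm. A picture is of the moment at which its call begins: read the wrist's pose just before it.
- ctrl.finish_job(): hands the job in; it is judged then, once.
Trained networks look in a picture, given as the dict that the camera call returned (one of the last four; its "shot" number tells which), for a name from the list of things; names that differ only in an ending like _2 or _b are one class to them, and where a whole thing is asked for, a point or a joint stands for the part that bears it (a point fixed in the world has none). Each returns a list of dicts, best first, with "confidence" (0 to 1); they miss things now and then, are a little off and sometimes report something else, mostly with a low value. They report only what shows in the picture. A call takes as long as a camera call. They do not tell look-alikes from the thing itself.
- eyes.search_frame(thing, picture): "box" ([left, top, right, bottom] in pixels, round what is visible of it).
- eyes.outline_of(thing, picture): "region" (384x512 bool, what is visible of it) and "box" ([left, top, right, bottom] in pixels, round what is visible of it).
- eyes.tip_of(thing, picture): "point" ([column, row] in pixels: a listed point, or the origin of a listed thing).
The state is a dict: "t": time; "q": joint angles; "dq": joint speeds; "effort": joint torques, N m; "tool_pos": TCP position; "tool_rot": TCP orientation; "contact_force": force on the tool from outside, world axes, zero at the start; "wrist_torque": the same for the moment, N m; "opening": finger opening in m; "grip_force": force on a finger pad.
Only numpy, scipy, OpenCV 4.12 (cv2) and the standard library are available. Lean on these libraries where they do the work, as an engineer would, in place of code of your own. Each camera call takes 0.05 s, during which the arm holds its last target. There are 200 camera calls.

## Working session

There is one attempt and no reset: what is moved stays moved. The work goes in short steps, Python scripts to look and compute and a tool call to move; the robot and the scene stay as the last step left them, time stands still between calls to the robot, and variables do not carry over. Pictures are saved under pics/ and viewed, at most 10 in all, crops included, and the job is handed in when it is done.

Besides the shell and the picture viewer there is one more tool, called after "Emit:" as name(argument=value, ...) on one line, values as JSON. apply_moves: Moves the arm, as the interface text tells. Its arguments: {"type":"object","properties":{"plan":{"type":"array","items":{"type":"array","items":{"type":"number"}}},"newtons":{"type":"number"}},"required":["plan"]}

```bash
mkdir -p pics; ls
cat > h.py <<'E'
import numpy as np, cv2
from scipy.spatial.transform import Rotation as R
from station import telemetry, eyes, ctrl
def T(o):
    M=np.eye(4);M[:3,:3]=R.from_rotvec(o["tool_rot"]).as_matrix();M[:3,3]=o["tool_pos"];return M
def shot(name):
    o=telemetry.get_obs();p=eyes.get_image(name)
    p["W"]=p["pose"] if "pose" in p else T(o)@p["hand_eye"]
    return p
def cloud(p):
    z=p["range_z"];v,u=np.indices(z.shape);K=p["K"]
    P=np.stack([(u-K[0,2])/K[0,0]*z,(v-K[1,2])/K[1,1]*z,z],-1)
    P=P@p["W"][:3,:3].T+p["W"][:3,3];P[z==0]=np.nan
    return P
E
python3 - <<'E'
from h import *
print(ctrl.pinch_z,telemetry.get_obs())
names=["fixture","bore_entry","bore_exit","tray_floor","drift","drift_tip","drift_shoulder","tool_mat","spare_dowel","tape_roll","paint_jar","glue_gun","plug"]
ims=[]
for c in ["top","side"]:
    p=shot(c);P=cloud(p);ims.append(p["img"]);np.save(c+".npy",P);cv2.imwrite(c+".png",p["img"])
    print(c,p["W"].round(3).tolist(),p["K"].round(1).tolist())
    for n in names:
        for r in eyes.tip_of(n,p)[:3]:
            u,v=np.round(r["point"]).astype(int)
            q=P[min(max(v,0),383),min(max(u,0),511)]
            print(n,round(r["confidence"],2),u,v,q.round(3))
    cv2.imwrite(f"pics/{c}1.png",p["img"])
E
```

```text
pics
0.1547 {'t': 0.0, 'q': array([ 1.20101285e+00,  5.33387441e-02,  1.61428740e+00,  1.50470110e-05,
        1.47600134e+00, -1.19019532e-01]), 'dq': array([-0.00159259,  0.0012726 ,  0.00032296,  0.0007658 ,  0.0004698 ,
        0.00140749]), 'effort': array([ 1.92663215e-04, -3.93698072e+01, -3.70165980e+01, -1.54681502e-04,
        7.30950764e-03, -8.22176077e-06]), 'tool_pos': array([0.15500168, 0.60519598, 0.40347784]), 'tool_rot': array([-3.92806503e-01, -3.11642634e+00,  3.09511551e-03]), 'contact_force': array([-0.7058545 ,  0.68683519, -0.84807641]), 'wrist_torque': array([ 0.01056994,  0.02424469, -0.01999644]), 'grip_force': 0.0, 'opening': 0.08568629723475173}
top [[-0.027, -0.99, 0.139, 0.363], [-1.0, 0.029, 0.009, -0.029], [-0.013, -0.139, -0.99, 1.291], [0.0, 0.0, 0.0, 1.0]] [[423.7, 0.0, 259.7], [0.0, 423.7, 198.5], [0.0, 0.0, 1.0]]
fixture 0.65 292 217 [ 0.475 -0.108  0.099]
fixture 0.64 234 268 [0.337 0.061 0.067]
fixture 0.35 321 216 [ 0.485 -0.202  0.005]
bore_entry 0.93 284 214 [ 0.484 -0.086  0.098]
bore_entry 0.73 229 267 [0.34  0.076 0.06 ]
bore_exit 0.8 239
[... 1238 characters left out ...]
oor 0.69 243 234 [ 0.48  -0.142  0.095]
tray_floor 0.64 247 281 [ 0.476 -0.199  0.006]
tray_floor 0.6 173 218 [0.327 0.018 0.003]
drift 0.87 218 142 [0.477 0.284 0.024]
drift_tip 0.58 226 164 [0.488 0.203 0.002]
drift_shoulder 0.68 221 143 [0.484 0.27  0.029]
tool_mat 0.74 218 156 [0.47  0.243 0.002]
spare_dowel 0.45 198 175 [0.404 0.148 0.021]
spare_dowel 0.4 198 287 [ 0.374 -0.22   0.047]
tape_roll 0.92 292 279 [ 0.574 -0.209 -0.002]
tape_roll 0.56 197 288 [ 0.372 -0.22   0.045]
paint_jar 0.95 200 289 [ 0.377 -0.219  0.038]
paint_jar 0.5 217 155 [0.467 0.247 0.004]
glue_gun 0.86 374 365 [ 0.658 -0.426  0.037]
plug 0.67 248 241 [ 0.491 -0.137  0.063]
plug 0.48 243 239 [ 0.48  -0.135  0.07 ]
```

Run:
```python
import cv2,numpy as np
t=cv2.imread("top.png")[140:310,130:350]
cv2.imwrite("pics/topc.png",cv2.resize(t,None,fx=3.5,fy=3.5,interpolation=cv2.INTER_CUBIC))
t=cv2.imread("side.png")[110:310,130:330]
cv2.imwrite("pics/sidec.png",cv2.resize(t,None,fx=3,fy=3,interpolation=cv2.INTER_CUBIC))
```

```text
(no output)
```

View pics/topc.png

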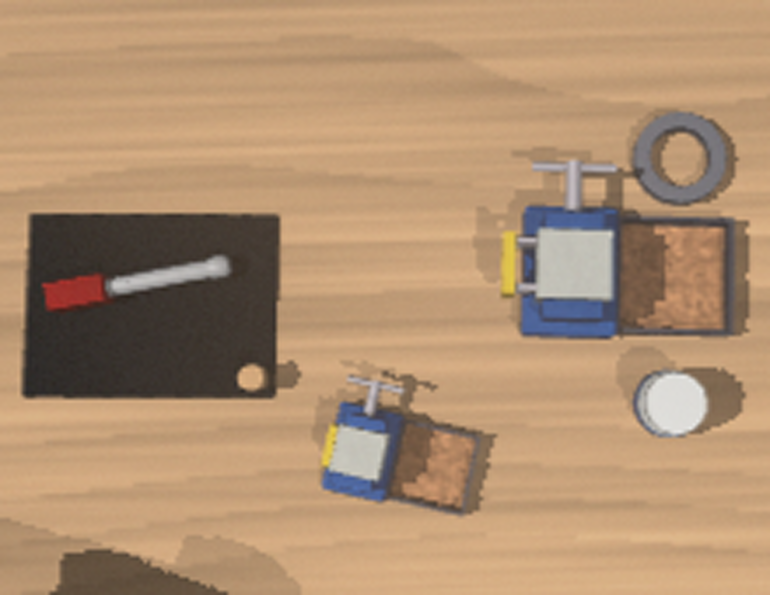

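View pics/sidec.png

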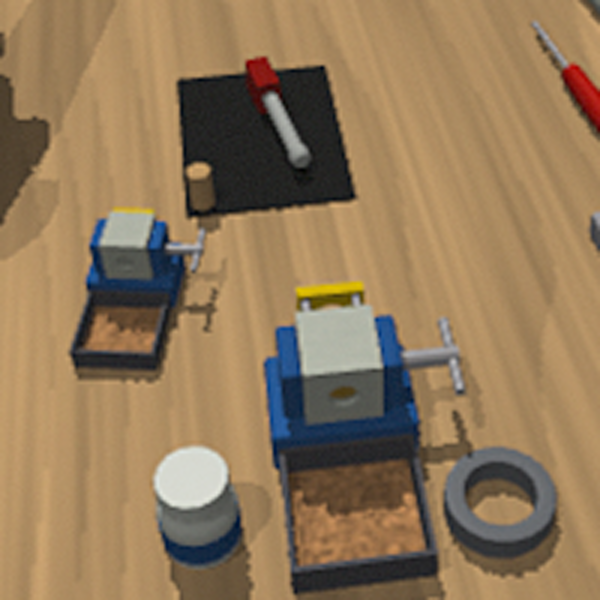

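The larger fixture (top image ≈ (292,217), side ≈ (243,230)) is the one meant. The small copy is at top (234,268) and side (174,205). The drift lies on the mat at top (158,223), and the red tool at the side view's right edge is a look-alike. Next I fit the geometry.

```bash
cat > fit.py <<'E'
from h import *
def rect(Q):
    (c,s,a)=cv2.minAreaRect((Q*1000).astype(np.float32)); return np.round(c,1),np.round(s,1),round(a,2)
def rep(p):
    P=cloud(p);hsv=cv2.cvtColor(p["img"],cv2.COLOR_BGR2HSV);H,S,V=[hsv[...,i] for i in range(3)]
    near=lambda x,y,r:np.hypot(P[...,0]-x,P[...,1]-y)<r
    Z=P[...,2]
    def go(n,m):
        m=cv2.erode(m.astype(np.uint8),np.ones((2,2)))>0
        if m.sum()>15:
            q=P[m];print(n,m.sum(),*rect(q[:,:2]),"z",np.nanpercentile(q[:,2],[5,50,95]).round(4))
    go("white top",near(.48,-.11,.06)&(S<60)&(V>120)&(abs(Z-.098)<.006))
    go("collar",near(.48,-.06,.09)&(H>18)&(H<35)&(S>150))
    go("collar top",near(.48,-.06,.09)&(H>18)&(H<35)&(S>150)&(Z>.089))
    go("red",near(.475,.28,.09)&((H<8)|(H>172))&(S>150))
    go("red top",near(.475,.28,.09)&((H<8)|(H>172))&(S>150)&(Z>.034))
    go("rod",near(.485,.21,.09)&(S<70)&(V>100)&(Z>.012))
    go("mat",near(.46,.24,.16)&(V<70)&(abs(Z-.004)<.01))
if __name__=="__main__":
    import sys
    for c in sys.argv[1:]: print(c);rep(shot(c))
E
python3 fit.py top side
```

```text
top
white top 352 [ 479.8 -113.8] [57.1 53.2] 86.79 z [0.094  0.0971 0.101 ]
collar 33 [482.5 -61.5] [ 3.  45.7] 88.11 z [0.0921 0.0947 0.0976]
collar top 33 [482.5 -61.5] [ 3.  45.7] 88.11 z [0.0921 0.0947 0.0976]
red 113 [473.6 305.8] [19.8 45.3] 8.99 z [0.0329 0.0386 0.0426]
red top 98 [473.6 306.3] [19.8 44.4] 9.26 z [0.0359 0.0389 0.0426]
rod 121 [486.2 229. ] [ 12.2 101.8] 8.7 z [0.0221 0.0282 0.0321]
mat 2741 [464.6 248.5] [213.2 153.4] 88.23 z [-0.0012  0.0033  0.0075]
side
white top 497 [ 484.7 -114.2] [57.3 53.3] 86.52 z [0.0951 0.0968 0.0984]
collar 98 [476.4 -92.6] [81.4 44.4] 70.75 z [0.0792 0.0926 0.095 ]
collar top 66 [486.9 -62.5] [ 8.3 46.1] 89.87 z [0.0909 0.0934 0.0952]
red 94 [476.6 303.6] [22.4 46.9] 13.0 z [0.0168 0.0374 0.0403]
red top 61 [477.7 303.9] [20.1 46.9] 13.0 z [0.0362 0.038  0.0405]
rod 72 [489.8 227.5] [ 9.1 97.9] 8.74 z [0.0256 0.028  0.0304]
mat 1823 [467.7 246.2] [215.8 153.4] 88.17 z [0.0005 0.0026 0.0049]
```

```bash
cat > go.py <<'E'
from h import *
def delta(x,y,z,ang):
    """world TCP target, tool-x heading deg -> tool-frame row"""
    M=T(telemetry.get_obs());d=M[:3,:3].T@(np.array([x,y,z])-M[:3,3])
    h=np.degrees(np.arctan2(M[1,0],M[0,0]));r=-np.radians((ang-h+180)%360-180)
    print("h",h.round(2),"tilt",M[:3,2].round(4),"row",d.round(4),round(r,4))
E
python3 -c "
from go import *
delta(.476,.29,.33,99)
print(eyes.get_image('wrist')['hand_eye'].round(3))"
```

```text
h 165.63 tilt [-0. -0. -1.] row [-0.3891 -0.2259  0.0747] 1.1629
[[-0.    -0.962 -0.274  0.069]
 [ 1.    -0.    -0.    -0.001]
 [ 0.    -0.274  0.962  0.031]
 [ 0.     0.     0.     1.   ]]
```

Emit:
apply_moves(plan=[[0.0854, -0.389, -0.226, 0.075, 1.163], [0.0854, -0.389, -0.226, 0.075, 1.163], [0.0854, -0.389, -0.226, 0.075, 1.163], [0.0854, -0.389, -0.226, 0.075, 1.163], [0.0854, -0.389, -0.226, 0.075, 1.163], [0.0854, -0.389, -0.226, 0.075, 1.163], [0.0854, -0.389, -0.226, 0.075, 1.163], [0.0854, -0.389, -0.226, 0.075, 1.163], [0.0854, -0.389, -0.226, 0.075, 1.163], [0.0854, -0.389, -0.226, 0.075, 1.163], [0.0854, -0.389, -0.226, 0.075, 1.163], [0.0854, -0.389, -0.226, 0.075, 1.163]])

```text
t: 2.55
tool_pos: [0.4791, 0.2857, 0.3285]
tool_rot: [2.047, 2.381, -0.003]
contact_force: [-0.7, -0.1, -1.1]
opening: 0.0853
grip_force: 0.0
```

Run:
```python
from fit import *
p=shot("wrist");rep(p);cv2.imwrite("pics/w1.png",p["img"])
P=cloud(p)
for n in ["drift","drift_tip","drift_shoulder"]:
    for r in eyes.tip_of(n,p)[:2]:
        u,v=np.round(r["point"]).astype(int);print(n,round(r["confidence"],2),u,v,P[v,u].round(4))
from go import delta
delta(.476,.29,.33,99)
```

```text
red 1635 [478.8 304.1] [24.9 60.3] 9.42 z [0.0342 0.0399 0.0411]
red top 1527 [476.8 308.6] [22.4 49.5] 9.28 z [0.0388 0.0399 0.0411]
rod 1489 [490.5 230.2] [ 17.1 102. ] 8.55 z [0.0248 0.0289 0.0311]
mat 27206 [467.  250.5] [217.6 157.7] 88.23 z [0.0029 0.004  0.0051]
drift 0.98 253 152 [0.4761 0.3135 0.0411]
drift_tip 0.58 257 281 [0.4996 0.186  0.031 ]
drift_shoulder 0.65 251 151 [0.4743 0.3139 0.0403]
drift_shoulder 0.56 252 180 [0.479  0.2891 0.0399]
h 99.02 tilt [-1.e-04  4.e-04 -1.e+00] row [-0.0005  0.0004 -0.0001] 0.0003
```

View pics/w1.png

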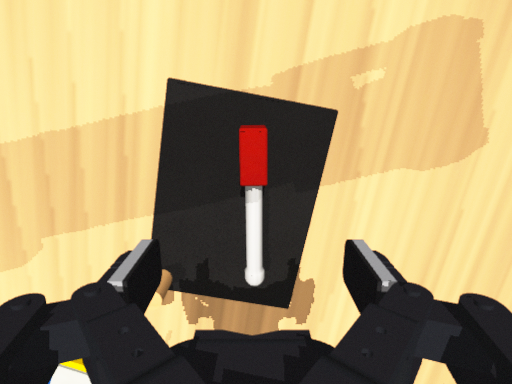

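```bash
python3 -c "
from go import *
delta(.478,.3007,.181,99.2)"
```

```text
h 99.02 tilt [-1.e-04  4.e-04 -1.e+00] row [0.0097 0.0041 0.1489] -0.0032
```

Emit:
apply_moves(plan=[[0.0854, 0.01, 0.004, 0.03, 0], [0.0854, 0.01, 0.004, 0.06, 0], [0.0854, 0.01, 0.004, 0.09, 0], [0.0854, 0.01, 0.004, 0.12, 0], [0.0854, 0.01, 0.004, 0.14, 0], [0.0854, 0.01, 0.004, 0.149, 0], [0.0854, 0.01, 0.004, 0.149, 0], [0.015, 0.01, 0.004, 0.149, 0], [0.015, 0.01, 0.004, 0.149, 0], [0.015, 0.01, 0.004, 0.149, 0], [0.015, 0.01, 0.004, 0.149, 0], [0.015, 0.01, 0.004, 0.149, 0]], newtons=80)

```text
t: 3.75
tool_pos: [0.4787, 0.3007, 0.182]
tool_rot: [2.04, 2.388, 0.002]
contact_force: [-8.4, -1.1, 5.8]
opening: 0.0253
grip_force: 4.0
```

Emit:
apply_moves(plan=[[0.015, 0, 0, 0, 0], [0.015, 0, 0, 0, 0], [0.015, 0, 0, 0, 0], [0.015, 0, 0, 0, 0]])

```text
t: 4.08
tool_pos: [0.4789, 0.3007, 0.1821]
tool_rot: [2.04, 2.388, 0.003]
contact_force: [-0.4, -0.0, 6.9]
opening: 0.0232
grip_force: 79.5
```

Emit:
apply_moves(plan=[[0.015, 0, 0, -0.02, 0], [0.015, 0, 0, -0.05, 0], [0.015, 0, 0, -0.09, 0], [0.015, 0, 0, -0.13, 0], [0.015, 0, 0, -0.17, 0], [0.015, 0, 0, -0.2, 0], [0.015, 0, 0, -0.2, 0]])

```text
t: 4.67
tool_pos: [0.4795, 0.301, 0.389]
tool_rot: [2.037, 2.384, 0.019]
contact_force: [0.3, 0.8, -1.8]
opening: 0.0228
grip_force: 79.1
```

```bash
python3 -c "
from go import *
o=telemetry.get_obs();print(o['contact_force'],o['wrist_torque'],o['opening'])
delta(.483,-.07,.382,86.7)"
```

```text
[ 0.29111724  0.78436446 -1.83115062] [ 0.06181415 -0.05827899 -0.00673701] 0.02282999699833587
h 98.99 tilt [ 0.012   0.0055 -0.9999] row [-0.367  -0.0546  0.005 ] 0.2146
```

Emit:
apply_moves(plan=[[0.015, -0.035, -0.005, 0.001, 0.1], [0.015, -0.07, -0.01, 0.001, 0.2], [0.015, -0.105, -0.015, 0.001, 0.214], [0.015, -0.14, -0.02, 0.002, 0.214], [0.015, -0.175, -0.026, 0.002, 0.214], [0.015, -0.21, -0.031, 0.003, 0.214], [0.015, -0.245, -0.036, 0.003, 0.214], [0.015, -0.28, -0.042, 0.003, 0.214], [0.015, -0.315, -0.047, 0.003, 0.214], [0.015, -0.35, -0.052, 0.003, 0.214], [0.015, -0.367, -0.055, 0.003, 0.214], [0.015, -0.367, -0.055, 0.003, 0.214]])

```text
t: 5.67
tool_pos: [0.4806, -0.0736, 0.3757]
tool_rot: [-2.288, -2.15, 0.004]
contact_force: [-0.2, 0.2, -2.9]
opening: 0.0228
grip_force: 78.9
```

Emit:
apply_moves(plan=[[0.015, 0, 0, 0, 0], [0.015, 0, 0, 0, 0], [0.015, 0, 0, 0, 0]])

```text
t: 5.92
tool_pos: [0.4811, -0.0697, 0.3768]
tool_rot: [-2.281, -2.158, 0.001]
contact_force: [0.7, 0.3, -2.5]
opening: 0.023
grip_force: 78.9
```

Run:
```python
from fit import *
from go import delta
o=telemetry.get_obs();print(o['tool_pos'],o['contact_force'],o['opening']);delta(0.48,0,.3,86.7)
p=shot("wrist");rep(p);cv2.imwrite("pics/w2.png",p["img"])
P=cloud(p);np.save("w2.npy",P);np.save("w2i.npy",p["img"]);M=T(o)
Q=(P-M[:3,3])@M[:3,:3]   # tool coordinates
hsv=cv2.cvtColor(p["img"],cv2.COLOR_BGR2HSV)
red=((hsv[...,0]<8)|(hsv[...,0]>172))&(hsv[...,1]>150)
print("red in tool",rect(Q[red&(Q[...,2]<.2)][:,:2]),np.nanpercentile(Q[red][:,2],[5,50,95]))
# rod: near tool y=0, z .13-.19, x<-.02
rod=(abs(Q[...,1])<.02)&(Q[...,2]>.13)&(Q[...,2]<.2)&(Q[...,0]<-.02)&(hsv[...,1]<70)
print("rod",rod.sum(),rect(Q[rod][:,:2]))
for a in np.arange(-.13,-.01,.015):
    m=rod&(abs(Q[...,0]-a)<.0075)
    if m.sum()>5: q=Q[m];print(round(a,3),m.sum(),"y",q[:,1].min().round(4),q[:,1].max().round(4),"ztop",np.percentile(q[:,2],5).round(4))
```

```text
[ 0.48113901 -0.06968896  0.37684473] [ 0.74059528  0.3396163  -2.53019116] 0.02302753936308005
h 86.81 tilt [-1.3e-03  7.0e-04 -1.0e+00] row [ 0.0695 -0.0049  0.0769] 0.0019
white top 146 [509.3 -95.5] [23.1  4.9] 85.82 z [0.0968 0.098  0.0991]
collar 1135 [493.1 -55. ] [33.5 59. ] 69.49 z [0.0556 0.094  0.0962]
collar top 642 [487.4 -50.4] [28.  49.2] 82.8 z [0.0936 0.095  0.2013]
red in tool (array([8.6, 0.2]), array([50.2, 24. ]), 0.24) [0.14126963 0.14228651 0.16058446]
rod 724 (array([-32.6,   0. ]), array([15.6, 18.1]), 88.95)
-0.04 299 y -0.0076 0.0079 ztop 0.152
-0.025 425 y -0.0074 0.0078 ztop 0.1516
```

View pics/w2.png

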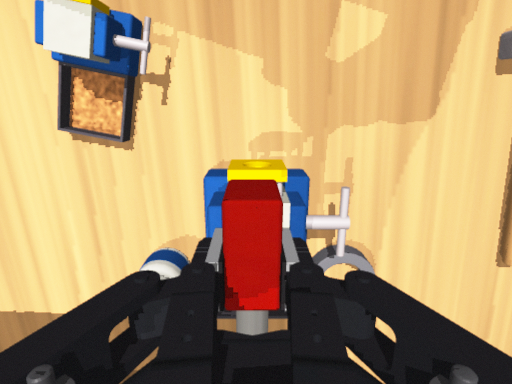

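Run:
```python
from fit import *
P=np.load("w2.npy");img=np.load("w2i.npy");hsv=cv2.cvtColor(img,cv2.COLOR_BGR2HSV)
yel=(hsv[...,0]>18)&(hsv[...,0]<35)&(hsv[...,1]>130)&(P[...,0]>.43)&(P[...,0]<.54)&(P[...,1]<0)&(P[...,1]>-.13)
Z=P[...,2]
m=yel&(Z>.09)&(Z<.1);print("coltop",m.sum(),rect(P[m][:,:2]))
q=P[m];
for lo in np.arange(.455,.515,.01):
    s=q[(q[:,0]>lo)&(q[:,0]<lo+.01)]
    if len(s): print(lo.round(3),s[:,1].min().round(4),s[:,1].max().round(4))
f=yel&(Z<.088)&(Z>.04);q=P[f];print("front",f.sum(),q.min(0),q.max(0))
A=np.c_[q[:,0],np.ones(len(q))];c=np.linalg.lstsq(A,q[:,1],rcond=None)[0];print("front y=",c,"at .483",c@[.483,1])
b=(hsv[...,0]>100)&(hsv[...,0]<125)&(hsv[...,1]>120)&(P[...,0]>.4)&(P[...,0]<.56)&(P[...,1]<-.05)&(P[...,1]>-.18)
for nm,a,c in (("jaw",.087,.096),("base",.037,.046)):
    m=b&(Z>a)&(Z<c);q=P[m]
    print(nm,m.sum(),rect(q[:,:2]))
    for lo in np.arange(-.14,-.06,.01):
        s=q[(q[:,1]>lo)&(q[:,1]<lo+.01)]
        if len(s)>5: print("  y",lo.round(3),s[:,0].min().round(4),s[:,0].max().round(4))
```

```text
coltop 648 (array([485.6, -60. ]), array([11.6, 49.7]), 86.99)
0.455 -0.0614 -0.0531
0.465 -0.0615 -0.0534
0.475 -0.0621 -0.0539
0.485 -0.0627 -0.0546
0.495 -0.0667 -0.0551
0.505 -0.0669 -0.0553
front 492 [ 0.46102473 -0.07977731  0.0415064 ] [ 0.51535126 -0.05302457  0.08750989]
front y= [-0.08691726 -0.01319042] at .483 -0.055171453560219914
jaw 881 (array([ 483.2, -102.3]), array([33.6, 88.3]), 84.35)
  y -0.13 0.5226 0.5255
  y -0.12 0.4388 0.5267
  y -0.11 0.4393 0.5267
  y -0.1 0.4395 0.5278
  y -0.09 0.4403 0.5246
base 1020 (array([ 483.5, -108.9]), array([ 72.8, 108.4]), 86.78)
  y -0.14 0.4278 0.5358
  y -0.13 0.4285 0.4305
  y -0.12 0.4289 0.5371
  y -0.11 0.4293 0.5371
  y -0.1 0.4302 0.5384
  y -0.09 0.4303 0.5382
  y -0.08 0.4313 0.5383
```

```bash
python3 -c "
from go import *
delta(.4943,.088,.2303,86.8)"
```

```text
h 86.83 tilt [-9.e-04  5.e-04 -1.e+00] row [0.158  0.0045 0.1468] 0.0005
```

Emit:
apply_moves(plan=[[0.015, 0.04, 0.001, 0, 0], [0.015, 0.08, 0.002, 0, 0], [0.015, 0.12, 0.003, 0, 0], [0.015, 0.15, 0.0045, 0, 0], [0.015, 0.158, 0.0045, 0.03, 0], [0.015, 0.158, 0.0045, 0.065, 0], [0.015, 0.158, 0.0045, 0.1, 0], [0.015, 0.158, 0.0045, 0.13, 0], [0.015, 0.158, 0.0045, 0.147, 0], [0.015, 0.158, 0.0045, 0.147, 0], [0.015, 0.158, 0.0045, 0.147, 0], [0.015, 0.158, 0.0045, 0.147, 0]])

```text
t: 6.97
tool_pos: [0.4956, 0.0874, 0.2324]
tool_rot: [2.281, 2.157, 0.003]
contact_force: [0.7, 1.2, -2.0]
opening: 0.0231
grip_force: 79.0
```

Emit:
apply_moves(plan=[[0.015, 0, 0, 0, 0], [0.015, 0, 0, 0, 0]])

```text
t: 7.13
tool_pos: [0.4958, 0.087, 0.233]
tool_rot: [2.282, 2.156, 0.005]
contact_force: [-0.2, -0.8, -2.6]
opening: 0.0228
grip_force: 79.0
```

Run:
```python
from fit import *
from go import delta
delta(.4943,.088,.2303,86.8)
o=telemetry.get_obs();M=T(o);print(o['tool_pos'],o['contact_force'],o['wrist_torque'])
for c in ["side","top"]:
    p=shot(c);P=cloud(p);hsv=cv2.cvtColor(p["img"],cv2.COLOR_BGR2HSV)
    for n in ["drift_tip","bore_entry"]:
        for r in eyes.tip_of(n,p)[:2]:
            u,v=np.round(r["point"]).astype(int);print(c,n,round(r["confidence"],2),u,v,P[v,u].round(4))
    rod=(P[...,1]<.06)&(P[...,1]>-.05)&(P[...,0]>.46)&(P[...,0]<.53)&(P[...,2]>.05)&(P[...,2]<.1)&(hsv[...,1]<90)
    for a in np.arange(-.04,.06,.015):
        m=rod&(abs(P[...,1]-a)<.0075)
        if m.sum()>5: q=P[m];print(round(a,3),m.sum(),"x",q[:,0].min().round(4),q[:,0].max().round(4),"pred",(.486+.056*(a+.06)).round(4),"ztop",np.percentile(q[:,2],90).round(4))
    t=p["img"][120:280,180:340] if c=="side" else p["img"][150:270,190:330]
    if c=="side": cv2.imwrite("pics/s3.png",cv2.resize(t,None,fx=3.5,fy=3.5,interpolation=cv2.INTER_CUBIC))
```

```text
h 86.74 tilt [ 4.1e-03  1.0e-04 -1.0e+00] row [ 0.0009 -0.0015  0.0027] -0.001
[0.49575414 0.08700599 0.23296521] [-0.24140528 -0.83027883 -2.55646793] [-0.00043151 -0.07483459 -0.04464181]
side drift_tip 0.75 239 203 [ 0.4889 -0.0347  0.0776]
side bore_entry 0.87 244 223 [ 0.487  -0.1134  0.0961]
side bore_entry 0.82 176 185 [0.3468 0.0679 0.067 ]
-0.04 19 x 0.4842 0.4987 pred 0.4871 ztop 0.0797
-0.025 31 x 0.4821 0.4998 pred 0.488 ztop 0.0819
-0.01 29 x 0.485 0.4992 pred 0.4888 ztop 0.0799
0.005 28 x 0.485 0.4998 pred 0.4896 ztop 0.0798
0.02 26 x 0.4865 0.5015 pred 0.4905 ztop 0.0806
0.035 26 x 0.487 0.5017 pred 0.4913 ztop 0.08
0.05 22 x 0.4883 0.5024 pred 0.4922 ztop 0.0805
top drift_tip 0.63 306 215 [ 0.4867 -0.1545  0.0279]
top drift_tip 0.52 272 216 [ 0.4897 -0.0534 -0.0042]
top bore_entry 0.67 280 213 [ 0.4937 -0.0766  0.0401]
top bore_entry 0.58 228 266 [0.3492 0.0457 0.4383]
-0.04 6 x 0.4797 0.4943 pred 0.4871 ztop 0.078
-0.025 35 x 0.4795 0.4978 pred 0.488 ztop 0.0815
-0.01 30 x 0.4803 0.4949 pred 0.4888 ztop 0.0805
0.005 25 x 0.4832 0.4954 pred 0.4896 ztop 0.0807
0.02 25 x 0.4836 0.4958 pred 0.4905 ztop 0.0817
0.035 24 x 0.4839 0.496 pred 0.4913 ztop 0.0806
```

View pics/s3.png

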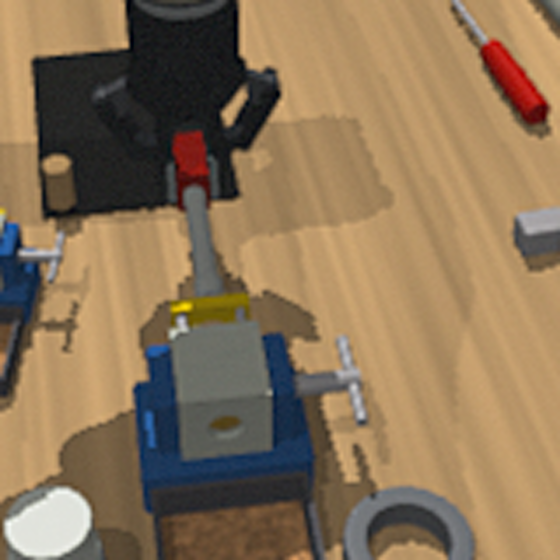

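Emit:
apply_moves(plan=[[0.015, 0, 0, 0, 0], [0.015, 0, 0, 0, 0], [0.015, 0, 0, 0, 0], [0.015, 0, 0, 0, 0], [0.015, 0, 0, 0, 0]])

```text
t: 7.85
tool_pos: [0.4948, 0.0868, 0.2306]
tool_rot: [-2.284, -2.157, 0.0]
contact_force: [-0.4, -0.2, -2.9]
opening: 0.023
grip_force: 79.0
```

```bash
python3 -c "
from go import *
delta(.4943,.088,.2303,86.8)
o=telemetry.get_obs();print(o['tool_pos'],o['contact_force'])"
```

```text
h 86.73 tilt [-2.e-04 -0.e+00 -1.e+00] row [ 0.0011 -0.0005  0.0003] -0.0012
[0.49476189 0.08684949 0.23062472] [-0.40168651 -0.17685264 -2.9383344 ]
```

Emit:
apply_moves(plan=[[0.015, -0.005, -0.0005, 0, -0.001], [0.015, -0.015, -0.0005, 0, -0.001], [0.015, -0.025, -0.0005, 0, -0.001], [0.015, -0.032, -0.0005, 0, -0.001], [0.015, -0.039, -0.0005, 0, -0.001], [0.015, -0.044, -0.0005, 0, -0.001], [0.015, -0.048, -0.0005, 0, -0.001], [0.015, -0.052, -0.0005, 0, -0.001], [0.015, -0.056, -0.0005, 0, -0.001], [0.015, -0.06, -0.0005, 0, -0.001], [0.015, -0.06, -0.0005, 0, -0.001], [0.015, -0.06, -0.0005, 0, -0.001]])

```text
t: 8.85
tool_pos: [0.4909, 0.0269, 0.2307]
tool_rot: [-2.283, -2.158, -0.0]
contact_force: [-0.2, -1.3, -3.6]
opening: 0.023
grip_force: 79.0
```

```bash
python3 -c "
from go import *
y=telemetry.get_obs()['tool_pos'][1]
delta(.4860+.056*(y+.06),y,.2303,86.8)
o=telemetry.get_obs();print(o['tool_pos'],o['contact_force'],o['wrist_torque'])"
```

```text
h 86.78 tilt [ 0.e+00  1.e-04 -1.e+00] row [-0.     -0.      0.0004] -0.0004
[0.49088529 0.02688568 0.23072389] [-0.18455605 -1.30768155 -3.57097963] [ 0.01611659 -0.02162449 -0.01538941]
```

Emit:
apply_moves(plan=[[0.015, -0.004, 0, 0, 0], [0.015, -0.008, 0, 0, 0], [0.015, -0.012, 0, 0, 0], [0.015, -0.016, 0, 0, 0], [0.015, -0.019, 0, 0, 0], [0.015, -0.022, 0, 0, 0], [0.015, -0.025, 0, 0, 0], [0.015, -0.028, 0, 0, 0], [0.015, -0.031, 0, 0, 0], [0.015, -0.034, 0, 0, 0], [0.015, -0.037, 0, 0, 0], [0.015, -0.04, 0, 0, 0]])

```text
t: 9.85
tool_pos: [0.4887, -0.0121, 0.2308]
tool_rot: [-2.281, -2.156, -0.005]
contact_force: [0.6, 6.1, -1.9]
opening: 0.0228
grip_force: 79.2
```

```bash
python3 -c "
from go import *
y=telemetry.get_obs()['tool_pos'][1]
delta(.4860+.056*(y+.06),y,.2303,86.8)
o=telemetry.get_obs();print(o['tool_pos'],o['contact_force'],o['wrist_torque'])"
```

```text
h 86.77 tilt [ 4.0e-04  4.2e-03 -1.0e+00] row [-0.      0.      0.0005] -0.0005
[ 0.48865452 -0.01209898  0.23080384] [ 0.60459494  6.07941406 -1.94205996] [ 0.93407583 -0.0700637  -0.04774985]
```

Emit:
apply_moves(plan=[[0.015, -0.003, 0, 0, 0], [0.015, -0.006, 0, 0, 0], [0.015, -0.009, 0, 0, 0], [0.015, -0.012, 0, 0, 0], [0.015, -0.014, 0, 0, 0], [0.015, -0.016, 0, 0, 0], [0.015, -0.018, 0, 0, 0], [0.015, -0.02, 0, 0, 0], [0.015, -0.021, 0, 0, 0], [0.015, -0.022, 0, 0, 0], [0.015, -0.022, 0, 0, 0], [0.015, -0.022, 0, 0, 0]])

```text
t: 10.85
tool_pos: [0.4874, -0.0349, 0.2308]
tool_rot: [2.283, 2.158, 0.0]
contact_force: [-0.4, -0.3, -2.1]
opening: 0.023
grip_force: 79.0
```

Run:
```python
from fit import *
from go import delta
y=telemetry.get_obs()['tool_pos'][1]
delta(.4860+.056*(y+.06),y,.2303,86.8)
o=telemetry.get_obs();print(o['tool_pos'],o['contact_force'],o['wrist_torque'])
p=shot("side");P=cloud(p)
for n in ["plug","plug_center","drift_tip"]:
    for r in eyes.tip_of(n,p)[:2]:
        u,v=np.round(r["point"]).astype(int);print(n,round(r["confidence"],2),u,v,P[v,u].round(4))
cv2.imwrite("pics/s4.png",cv2.resize(p["img"][150:310,180:340],None,fx=3.5,fy=3.5,interpolation=cv2.INTER_CUBIC))
```

```text
h 86.79 tilt [ 1.e-04 -0.e+00 -1.e+00] row [-0.     -0.      0.0005] -0.0002
[ 0.48741899 -0.03490832  0.23075802] [-0.38737141 -0.27860348 -2.12299447] [ 0.06222489 -0.0623688   0.01295608]
plug 0.53 247 273 [ 0.478  -0.1922  0.0253]
plug_center 0.48 245 275 [ 0.4731 -0.1948  0.023 ]
drift_tip 0.74 241 247 [ 0.4745 -0.1413  0.0511]
```

View pics/s4.png

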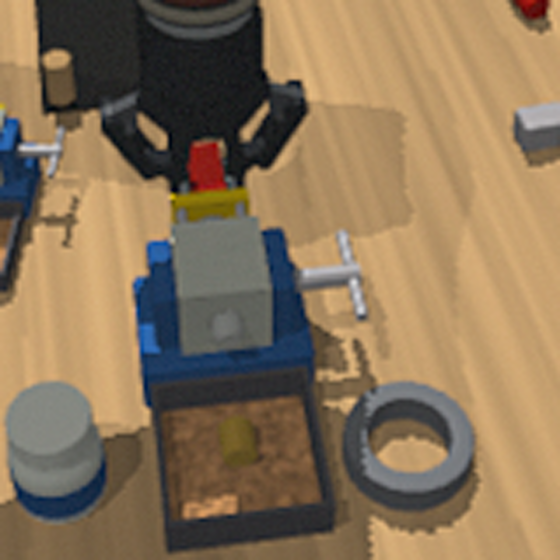

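The plug lies in the tray and the rod end shows in the exit bore. Now I creep to the collar.

Emit:
apply_moves(plan=[[0.015, -0.0005, 0, 0, 0], [0.015, -0.001, 0, 0, 0], [0.015, -0.0015, 0, 0, 0], [0.015, -0.002, 0, 0, 0], [0.015, -0.0025, 0, 0, 0], [0.015, -0.0025, 0, 0, 0]])

```text
t: 11.55
tool_pos: [0.4873, -0.0375, 0.2307]
tool_rot: [2.283, 2.158, -0.0]
contact_force: [-0.1, 0.1, -2.7]
opening: 0.0229
grip_force: 79.0
```

Emit:
apply_moves(plan=[[0.015, -0.0003, 0, 0, 0], [0.015, -0.0006, 0, 0, 0], [0.015, -0.0009, 0, 0, 0], [0.015, -0.0009, 0, 0, 0]])

```text
t: 11.88
tool_pos: [0.4872, -0.0381, 0.2307]
tool_rot: [-2.282, -2.158, -0.001]
contact_force: [0.2, 1.6, -2.1]
opening: 0.023
grip_force: 79.1
```

Emit:
apply_moves(plan=[[0.015, -0.0003, 0, 0, 0], [0.015, -0.0005, 0, 0, 0], [0.015, -0.0005, 0, 0, 0]])

```text
t: 12.13
tool_pos: [0.4872, -0.0383, 0.2307]
tool_rot: [-2.282, -2.157, -0.002]
contact_force: [-0.0, 5.4, -2.0]
opening: 0.0226
grip_force: 79.1
```

Emit:
apply_moves(plan=[[0.015, -0.0002, 0, 0, 0], [0.015, -0.0002, 0, 0, 0], [0.015, -0.0002, 0, 0, 0], [0.015, -0.0002, 0, 0, 0]])

```text
t: 12.47
tool_pos: [0.4872, -0.0383, 0.2307]
tool_rot: [-2.282, -2.157, -0.003]
contact_force: [0.1, 5.9, -2.4]
opening: 0.023
grip_force: 79.1
```

The shoulder bears on the collar: the TCP stands still and the force holds steady at about 6 N. I withdraw straight back.

Emit:
apply_moves(plan=[[0.015, 0.003, 0, 0, 0], [0.015, 0.01, 0, 0, 0], [0.015, 0.022, 0, 0, 0], [0.015, 0.036, 0, 0, 0], [0.015, 0.05, 0, 0, 0], [0.015, 0.064, 0, 0, 0], [0.015, 0.078, 0, 0, 0], [0.015, 0.092, 0, 0, 0], [0.015, 0.106, 0, 0, 0], [0.015, 0.12, 0, 0, 0], [0.015, 0.134, 0, 0, 0], [0.015, 0.148, 0, 0, 0]])

```text
t: 13.47
tool_pos: [0.4952, 0.1102, 0.2307]
tool_rot: [2.282, 2.159, -0.0]
contact_force: [0.5, 0.7, -2.3]
opening: 0.0228
grip_force: 79.0
```

```bash
python3 -c "
from go import *
print(telemetry.get_obs()['tool_pos'])
delta(.4787,.3007,.23,99.2)"
```

```text
[0.49524653 0.11020584 0.23068284]
h 86.82 tilt [ 0.e+00 -3.e-04 -1.e+00] row [ 0.1893 -0.0271  0.0006] -0.216
```

Emit:
apply_moves(plan=[[0.015, 0.025, 0, 0, 0], [0.015, 0.055, -0.005, 0, -0.05], [0.015, 0.085, -0.01, 0, -0.1], [0.015, 0.115, -0.015, 0, -0.15], [0.015, 0.145, -0.02, 0, -0.216], [0.015, 0.175, -0.027, 0, -0.216], [0.015, 0.189, -0.027, 0, -0.216], [0.015, 0.189, -0.027, 0.01, -0.216], [0.015, 0.189, -0.027, 0.022, -0.216], [0.015, 0.189, -0.027, 0.033, -0.216], [0.015, 0.189, -0.027, 0.04, -0.216], [0.015, 0.189, -0.027, 0.04, -0.216]])

```text
t: 14.47
tool_pos: [0.4779, 0.2974, 0.1873]
tool_rot: [-2.037, -2.389, 0.009]
contact_force: [-1.6, -0.4, -3.1]
opening: 0.023
grip_force: 79.0
```

Emit:
apply_moves(plan=[[0.015, 0, 0, 0.002, 0], [0.015, 0, 0, 0.004, 0], [0.015, 0, 0, 0.006, 0], [0.015, 0, 0, 0.0075, 0], [0.015, 0, 0, 0.0075, 0], [0.015, 0, 0, 0.0075, 0]])

```text
t: 14.97
tool_pos: [0.4791, 0.299, 0.1834]
tool_rot: [2.037, 2.392, 0.0]
contact_force: [1.1, 0.1, -3.0]
opening: 0.0232
grip_force: 79.0
```

Emit:
apply_moves(plan=[[0.015, 0, 0, 0.001, 0], [0.015, 0, 0, 0.0015, 0], [0.015, 0, 0, 0.0015, 0], [0.015, 0, 0, 0.0015, 0]])

```text
t: 15.3
tool_pos: [0.4793, 0.2991, 0.1822]
tool_rot: [2.037, 2.392, 0.001]
contact_force: [0.2, 0.1, 0.7]
opening: 0.0234
grip_force: 79.5
```

Emit:
apply_moves(plan=[[0.04, 0, 0, 0, 0], [0.06, 0, 0, 0, 0], [0.0854, 0, 0, 0, 0], [0.0854, 0, 0, 0, 0], [0.0854, 0, 0, 0, 0], [0.0854, 0, 0, -0.02, 0], [0.0854, 0, 0, -0.05, 0], [0.0854, 0, 0, -0.09, 0], [0.0854, 0, 0, -0.13, 0], [0.0854, 0, 0, -0.15, 0], [0.0854, 0, 0, -0.15, 0], [0.0854, 0, 0, -0.15, 0]])

```text
t: 16.3
tool_pos: [0.4795, 0.2992, 0.3338]
tool_rot: [2.036, 2.391, 0.006]
contact_force: [-1.0, -0.6, -0.8]
opening: 0.0857
grip_force: 0.0
```

Run:
```python
from fit import *
p=shot("wrist");rep(p)
p=shot("side");P=cloud(p)
for n in ["plug_center"]:
    for r in eyes.tip_of(n,p)[:2]:
        u,v=np.round(r["point"]).astype(int);print(n,round(r["confidence"],2),u,v,P[v,u].round(4))
cv2.imwrite("pics/s5.png",cv2.resize(p["img"][100:320,120:340],None,fx=2.6,fy=2.6))
```

```text
red 1551 [480.6 302. ] [25.3 61.6] 8.1 z [0.0231 0.0398 0.041 ]
red top 1384 [478.3 307.4] [22.5 48.2] 9.21 z [0.0387 0.0399 0.041 ]
rod 1358 [490.9 227.9] [ 17.5 102.1] 9.29 z [0.0253 0.0289 0.0312]
mat 25288 [467.3 250.4] [218.1 157.7] 88.4 z [0.0028 0.004  0.0051]
plug_center 0.66 248 274 [ 0.4797 -0.1945  0.0244]
plug_center 0.6 242 223 [ 0.4826 -0.1137  0.0974]
```

View pics/s5.png

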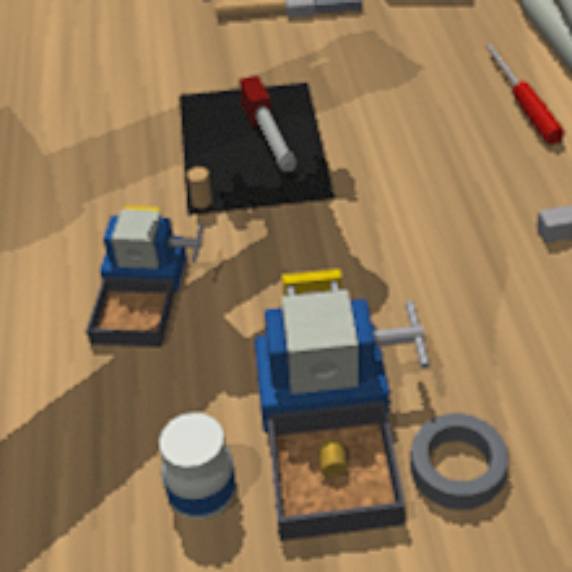

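The drift lies on the mat (crop (255,95)–(287,160)), the plug is in the tray at (333,460), and everything else is where it was.

```bash
python3 -c "
from h import *
print(ctrl.finish_job())"
```

```text
the job is handed in; nothing more can be done
None
```

I drove the plug out into the catch tray, pressed the drift's shoulder on the collar at about 6 N, laid the drift back on the mat and let go, and handed the job in at about 16 s; the hand-in gave no verdict.

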